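Fit the large cell into the hob igniter's battery box

ROBOT

A 6-joint arm with a two-finger parallel gripper is mounted at the origin on a cart in front of the work surface, level with it; the furniture and walls round the work are solid. World frame = base frame: x ahead of the robot, y to its left, z up, the work surface at z = 0. Lengths are in mm, angles in rad, forces in N, time in s.
With the tool pointing down it reaches from about 300 to 750 mm from the base axis. Payload 8.5 kg.
Tool frame: the origin (TCP) lies on the centre line of the jaws, within the pads' length; the fingertips stand ctrl.tip_reach ahead of it and the grasp point (between the pads) lies 8 mm behind it (ctrl.tip_reach is the distance from the TCP to the fingertips, in mm); z points along the fingers, y is the line along which they close (so a half turn about z gives the same grasp; the last joint's range is limited). The gripper opens to 85 mm and grips with 20 to 120 N. Pads are 22 mm wide; open, the fingers measure 114 mm over their backs; the gripper's body (76 mm by 85 mm) begins 54 mm behind the grasp point. The pads swing forward as they close: fully open they stand 13 mm farther back than shut.
Start: joints at [-0.215, 0.381, 1.297, -0, 1.464, -0.215], TCP at [549.982, 0.002, 242.322] pointing down, gripper open.
Joint ranges: [-3.11, 3.11], [-0.89, 2.33], [0.22, 2.48], [-1.42, 4.56], [0.17, 2.85], [-2.88, 2.88]. Speed limits (rad/s): [2.39, 2.39, 3.14, 3.14, 3.14, 3.14].

INTERFACE

Orientations are given as a 3x3 rotation matrix whose columns are the frame's x, y, z axes.
In Python, from cell import ctrl, viewer gives the robot as it stands. The module is installed in compiled form; this text tells all that it offers.
- The arm moves only by the tool carry_out, never from a script. Its arguments are lists of equal length, an entry for each row: "linear": the shift along the tool's x, y, z in m, a list of three; "twist": the turn about the tool's z in rad; "fingers": the closure, from -1 (fully open) to 1 (shut), so that 0 is half open. A call has 1 to 20 rows; each row shifts and turns the commanded pose from where the row before left it, along the tool's axes as they then stand; what a row does not reach is not made up. A row lasts 1/8 s, in which the tool goes at most 62.5 mm and 10.7 degrees, less where a joint would pass 70% of its speed; a pose out of reach is approached as far as the arm can. A call with a gripper value outside its range is refused whole. The fingers move at their own pace and stop on an object; "newtons" is the grip in N (left out, the last holds). Time passes only in rows, so rows that do not move let the fingers close. It gives the time, the measured TCP pose, the force, the opening and the grip force at its end, in the units of the state.
- ctrl.get_state(): the state, without advancing time (a new reading comes with each control period).
- viewer.get_image(name): name is "scene" or "side" or "wrist"; returns a dict with "img" (400x640x3 uint8, red, green, blue), "K" (3x3 intrinsics, pixels), "world_to_cam" (4x4, takes a point from world to camera coordinates); the wrist camera has in their place "hand_eye" (4x4, takes a point from camera to tool coordinates, whose origin is the TCP and whose axes are the flange's). Camera axes: x right, y up, looking along -z (the intrinsics and any distortion apply to the point x, -y, -z); pixel columns grow to the right and rows downward; lengths in mm; the calibration is good to about 2 mm. A picture is of the moment at which its call begins: read the wrist's pose just before it. There is no depth.
- ctrl.hand_in(): hands the job in; it is judged then, once.
The state is a dict: "t": time; "joint_positions": joint angles; "qvel": joint speeds; "joint_efforts": joint torques, N m; "position": TCP position; "eef_rot": TCP orientation; "force": force on the tool from outside, world axes, zero at the start; "ft_torque": the same for the moment, N m; "opening": opening from 0.0 (shut) to 1.0 (fully open); "gripper_force": force on a finger pad.
Only numpy, scipy, OpenCV 4.12 (cv2) and the standard library are available. Lean on these libraries where they do the work, as an engineer would, in place of code of your own. Each camera call takes 0.05 s, during which the arm holds its last target. There are 200 camera calls.

TASK

Put the larger of the two battery cells into the battery box of the hob's igniter, the way one does by hand: hold it nub end up, press its flat end back against the coil spring, and drop the nub end in behind the end wall. Press only as far as the spring gives, without crushing it or forcing the nub over the wall. Leave the cell lying level and fully home on the floor of the bay, clamped between spring and contact, and leave the small cell and everything else as it stands.

Things in the scene. Friction and masses are not known exactly. Their poses are not given: they have to be found in the camera images.
- big_cell: Larger cell, 100 to 190 g: black cylinder, diameter 34 mm, length 60 mm, plus a steel nub 10 mm across, 2 mm long, at one end. Origin on its axis at the middle of the 60 mm; x axis runs towards the nub. It lies on its side on a wooden rest (floor 4 mm thick, rails 7 mm high by its underside), axis 21 mm over the worktop; grip it across its diameter, fingertips up to 10 mm below the axis.
- cell_nub (a point): Tip of the large cell's nub, on the axis, 32 mm from the cell's origin.
- cell_flat (a point): Centre of the large cell's flat end, on the axis, 30 mm from the cell's origin on the other side.
- small_cell: The smaller cell, 26 mm in diameter and 50 mm long with a 2 mm nub, on a like rest; it does not belong in this box and must stay where it is.
- holder: Battery box, screwed down: black base 150 x 74 mm, 6 mm thick, side rails 12 mm high at y = +-34 mm. Origin on the worktop; x along the bay from spring to contact end, z up. In it a grey carrier holds spring pad and contact wall: clamped up to 14 mm either way along x of its middle place, unreported, so feel or see it. Cell and box may bear 15 N on each other while the nub is up, 40 N ever.
- spring_end (a point): Point fixed to the base: where the face of the free spring pad would be with the carrier in its middle place, box x = -25 mm, z = 26 mm. Steel disc, diameter 18 mm (top at z = 35 mm), on a coil. It yields towards -x by at most 9 mm: 1.8 N to start, 0.45 N more per mm, solid after 9 mm (5.9 N); 7 mm lets the nub in. The spring housing's face is 22 mm behind it, 46 mm wide, top at z = 42 mm.
- contact_end (a point): Point fixed to the base: the contact wall's face with the carrier in its middle place, box x = +32 mm, z = 26 mm; always 57 mm from the free pad. Wall 52 mm wide, top z = 32 mm. Bay floor z = 9 mm; seated cell: axis z = 26 mm, spring pressed back 5 mm (4.1 N). Cheeks 39 mm apart, tops z = 24 mm, at x = +-21 to +-30 mm guide the cell; between them the sides are open for fingers.
- white_mug: White mug standing upright, 73 mm wide without the handle, 66 mm high; leave alone.
- tomato_tin: Upright food tin, 57 mm in diameter, 72 mm high; leave alone.
- tape: Roll of tape lying flat, 104 mm in diameter, 25 mm high; leave alone.
- matches: Matchbox, 36 x 52 x 16 mm, lying flat; leave alone.
- steel_beaker: Steel beaker standing upright, 76 mm in diameter, 102 mm high; leave alone.
- pocket_lighter: Pocket lighter lying flat, 23 x 68 x 12 mm; leave alone.
Things that resemble listed ones, but are neither listed nor needed, are in the scene too. Leave any green or turquoise look-alike of the big_cell alone.

How it is judged:
By the outcome, as a careful person would: the job done as asked, in the order asked, and still so for the second after the job is handed in, with the robot touching nothing.
It also fails if it takes over 64 s, if anything falls off the work surface, if the arm or the gripper's body presses on something with over 40 N, if the wrist force passes 120 N, or if a joint passes its speed limit or range.

## Working session

There is one attempt and no reset: what is moved stays moved. The work goes in short steps, Python scripts to look and compute and a tool call to move; the robot and the scene stay as the last step left them, time stands still between calls to the robot, and variables do not carry over. Pictures are saved under pics/ and viewed, at most 10 in all, crops included, and the job is handed in when it is done.

Besides the shell and the picture viewer there is one more tool, called after "Request:" as a command line: name --pt "numbers of a row" for each row, then --argument value for the rest. carry_out: Moves the arm, as the interface text tells. Its arguments: {"type":"object","properties":{"linear":{"type":"array"},"twist":{"type":"array"},"fingers":{"type":"array"},"newtons":{"type":"number"}},"required":["linear","twist","fingers"]}

```bash
mkdir -p pics; cat > h.py <<'E'
import numpy as np, cv2
from cell import ctrl, viewer
def grab(n,tag):
    s=ctrl.get_state(); d=viewer.get_image(n); 
    d['s']=s
    if n=='wrist':
        T=np.eye(4); T[:3,:3]=np.array(s['eef_rot']); T[:3,3]=s['position']
        d['c2w']=T@np.array(d['hand_eye'])
    else: d['c2w']=np.linalg.inv(np.array(d['world_to_cam']))
    cv2.imwrite(f'pics/{tag}.png',d['img'][:,:,::-1])
    np.savez(f'pics/{tag}.npz',img=d['img'],K=d['K'],c2w=d['c2w'],dist=np.array(d.get('dist',[])))
    return d
def load(tag): return dict(np.load(f'pics/{tag}.npz'))
def ray(d,u,v):
    p=np.linalg.inv(d['K'])@[u,v,1]; r=d['c2w'][:3,:3]@[p[0],-p[1],-p[2]]
    return d['c2w'][:3,3],r
def onz(d,u,v,z):
    o,r=ray(d,u,v); return o+r*(z-o[2])/r[2]
def proj(d,P):
    c=np.linalg.inv(d['c2w'])@np.append(P,1); q=d['K']@[c[0],-c[1],-c[2]]; return q[:2]/q[2]
E
python3 - <<'E'
from h import *
for n in ['scene','side','wrist']:
    d=grab(n,n+'0'); print(n,[k for k in d],d['K'].tolist(),d['c2w'][:3,3])
print(ctrl.get_state(),ctrl.tip_reach)
a=[cv2.imread(f'pics/{n}0.png') for n in ['scene','side']]
E
```

```text
scene ['img', 'K', 'world_to_cam', 's', 'c2w'] [[385.93641084135317, 0.0, 319.56566781801087], [0.0, 385.93641084135317, 206.1827156175616], [0.0, 0.0, 1.0]] [ 127.63711319 -811.15326748 1046.32314912]
side ['img', 'K', 'world_to_cam', 's', 'c2w'] [[416.314270510122, 0.0, 318.0117166903314], [0.0, 416.314270510122, 193.29198358889866], [0.0, 0.0, 1.0]] [390.22375311 927.23324732 932.59311662]
wrist ['img', 'K', 'hand_eye', 's', 'c2w'] [[330.60897052568833, 0.0, 320.8143680038947], [0.0, 330.60897052568833, 206.30701460566536], [0.0, 0.0, 1.0]] [548.4916663   83.44208433 373.67154299]
{'t': 0.15, 'joint_positions': array([-2.15280293e-01,  3.81090181e-01,  1.29802162e+00, -3.48573874e-05,
        1.46360630e+00, -2.15303312e-01]), 'qvel': array([-0.00191225, -0.0015968 , -0.00224579, -0.00038505, -0.0013535 ,
        0.001183  ]), 'joint_efforts': array([ 1.94521621e-03, -4.48624384e+01, -2.31344014e+01, -1.86937300e-04,
        3.77541786e-03, -1.65174959e-05]), 'position': array([5.49797719e+02, 4.39911468e-02, 2.41849256e+02]), 'eef_rot': array([[-2.66528775e-05,  9.99999387e-01, -1.10686311e-03],
       [ 9.99999978e-01,  2.68815273e-05,  2.06560286e-04],
       [ 2.06589913e-04, -1.10685758e-03, -9.99999366e-01]]), 'force': array([-0.48164069, -0.2933202 , -0.15541022]), 'ft_torque': array([ 0.01725156, -0.03009303,  0.02309949]), 'gripper_force': 0.0, 'opening': 1.002734222465421} 11.0
```

View pics/scene0.png

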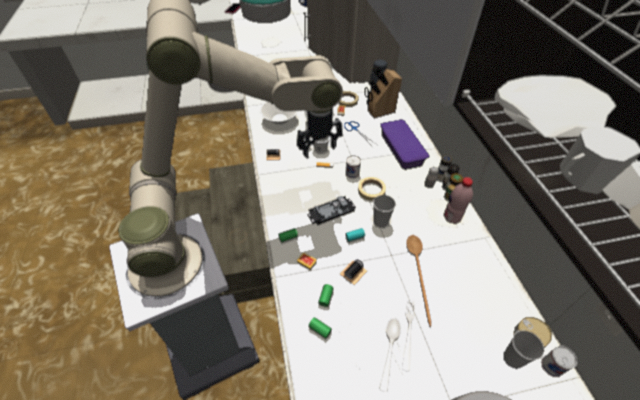

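View pics/side0.png

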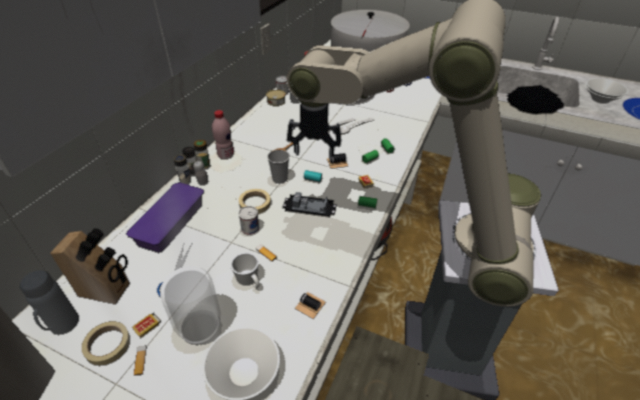

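Scene view: the black cells on wooden rests are at scene (354,269) = side (338,160), and scene (273,154) = side (311,300). The look-alikes are green at (288,235), (326,295) and (320,328), and turquoise at (355,235). The box is at scene (332,210) = side (310,204).

```bash
python3 - <<'E'
from h import *
s=load('scene0');e=load('side0')
for n,a,b,z in [('A',(354,269),(338,160),21),('B',(273,154),(311,300),17),('box',(332,210),(310,204),20)]:
    print(n,onz(s,*a,z),onz(e,*b,z))
ims=[]
for d,c in [(s,(354,269)),(s,(273,154)),(s,(332,210)),(e,(338,160)),(e,(311,300)),(e,(310,204))]:
    u,v=c; ims.append(cv2.resize(d['img'][v-30:v+30,u-40:u+40,::-1],(264,198),interpolation=cv2.INTER_CUBIC))
w=cv2.imread('pics/wrist0.png')
cv2.imwrite('pics/m1.png',np.vstack([np.hstack(ims[:3]),np.hstack(ims[3:])]))
E
```

```text
A [ 511.08100235 -302.78426271   21.        ] [ 508.41849267 -287.27046297   21.        ]
B [496.29993644 303.46004937  17.        ] [501.53034806 314.7667154   17.        ]
box [564.65260566 -62.5110871   20.        ] [567.56104018 -39.14584781  20.        ]
```

View pics/m1.png

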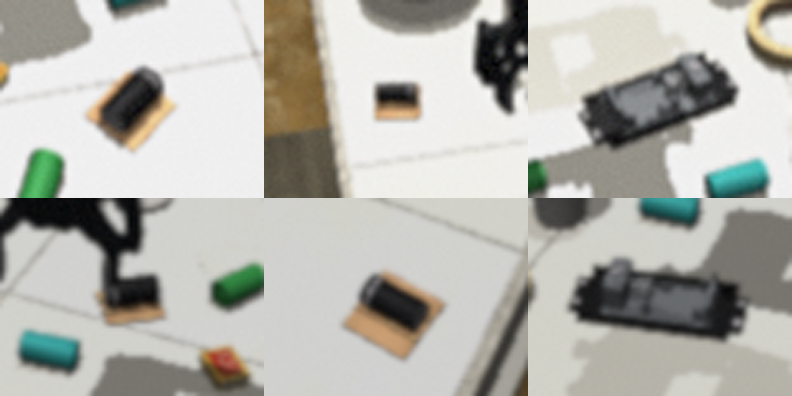

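View pics/wrist0.png

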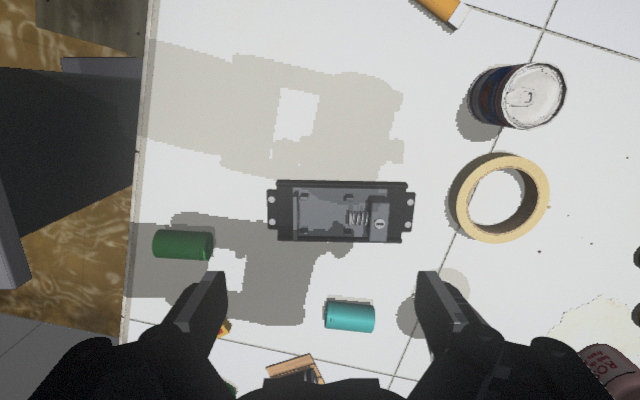

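Wrist view: the box is at (341,211), with its coil and housing at the right end (365–390, 220), so box x points roughly to world -x. Cell A on its rest is at the bottom, about (295,370). By apparent diameter, A (about 35 mm against 28 mm) is the larger cell. I'll measure the box and move over A.

```bash
python3 - <<'E'
from h import *
w=load('wrist0'); print(w['c2w'].round(3).tolist())
g=cv2.cvtColor(w['img'],cv2.COLOR_RGB2GRAY)
m=(g<75).astype(np.uint8); m[:, :250]=0;m[:,430:]=0;m[:165]=0;m[255:]=0
c=max(cv2.findContours(m,0,2)[0],key=cv2.contourArea); print(cv2.minAreaRect(c),cv2.boundingRect(c))
b=cv2.boxPoints(cv2.minAreaRect(c)); 
P=np.array([onz(w,*p,9)for p in b]); print(P.round(1),P.mean(0),[np.linalg.norm(P[i]-P[i-1]) for i in range(4)])
for p in [(271,199),(269,229),(411,198),(407,229)]: print(onz(w,*p,6).round(1))
for t in['scene0','side0']: print(proj(load(t),P.mean(0)))
x,y,W,H=260,170,165,85
cv2.imwrite('pics/boxcrop.png',cv2.resize(w['img'][y:y+H,x:x+W,::-1],None,fx=4.8,fy=4.8,interpolation=cv2.INTER_CUBIC))
E
```

```text
[[1.0, -0.002, -0.0, 548.492], [0.002, 0.947, 0.322, 83.442], [-0.001, -0.322, 0.947, 373.672], [0.0, 0.0, 0.0, 1.0]]
((340.67706298828125, 210.93846130371094), (146.10458374023438, 60.39706039428711), 1.060911774635315) (268, 180, 147, 62)
[[483.7 -83.5   9. ]
 [488.8  -8.6   9. ]
 [654.7 -11.4   9. ]
 [660.3 -86.7   9. ]] [571.88689238 -47.53559136   9.        ] [np.float64(176.62737053964207), np.float64(75.09001719721677), np.float64(165.9242825737671), np.float64(75.50997005842734)]
[490.4 -32.8   6. ]
[486.2 -70.7   6. ]
[653.5 -31.3   6. ]
[652.2 -70.3   6. ]
[331.69475559 208.40808582]
[309.16098213 204.59363469]
```

View pics/boxcrop.png

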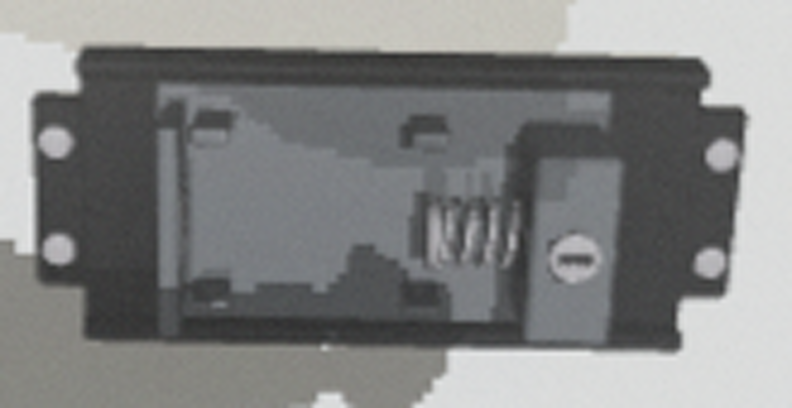

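Request:
carry_out --pt "-0.049 -0.008 0.012" --pt "-0.049 -0.008 0.012" --pt "-0.049 -0.008 0.012" --pt "-0.049 -0.008 0.012" --pt "-0.049 -0.008 0.012" --pt "0 0 0" --pt "0 0 0" --twist '[0,0,0,0,0,0,0]' --fingers '[-1,-1,-1,-1,-1,-1,-1]' --newtons 30

```text
t: 1.02
position: [510.0, -244.6, 182.3]
eef_rot: [[0.0, 1.0, -0.0], [1.0, -0.0, 0.001], [0.001, -0.0, -1.0]]
force: [-0.3, 0.2, -0.8]
opening: 1.002
gripper_force: 0.0
```

```bash
python3 - <<'E'
from h import *
w=grab('wrist','w1'); print(w['s']['position'],w['s']['t'],proj(w,[510,-295,21]))
E
```

```text
[ 509.96429286 -244.57272663  182.25518454] 1.025 [321.92319363 239.59351332]
```

View pics/w1.png

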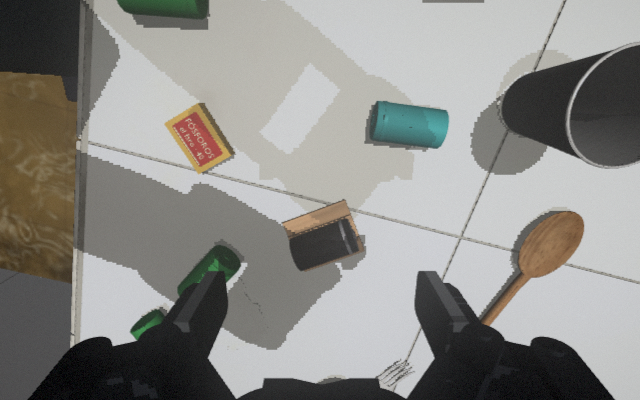

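Wrist view: the black cell is at about (323,244) on its wooden rest, with a grey band near its right end (348,236). Next is a close crop and a measurement.

```bash
python3 - <<'E'
from h import *
w=load('w1'); x,y=275,190
c=w['img'][y:y+90,x:x+100,::-1]
hsv=cv2.cvtColor(w['img'],cv2.COLOR_RGB2HSV); 
m=((hsv[...,2]<70)).astype(np.uint8); mm=np.zeros_like(m); mm[205:285,280:375]=m[205:285,280:375]
k=max(cv2.findContours(mm,0,2)[0],key=cv2.contourArea); r=cv2.minAreaRect(k); print(r)
b=cv2.boxPoints(r); P=np.array([onz(w,*p,21) for p in b]); print(b.round(1).tolist(),P.round(1).tolist(),P.mean(0),[np.linalg.norm(P[i]-P[i-1]) for i in range(4)])
for u,v in [(289,233),(353,220)]: print(onz(w,u,v,30))
C=cv2.resize(c,None,fx=6,fy=6,interpolation=cv2.INTER_CUBIC); cv2.imwrite('pics/c1.png',C)
E
```

```text
((317.9004211425781, 246.32125854492188), (34.171775817871094, 54.890098571777344), 70.34617614746094)
[[286.29998779296875, 239.5], [338.0, 221.0], [349.5, 253.1999969482422], [297.79998779296875, 271.6000061035156]] [[475.5, -294.9, 21.0], [525.2, -275.6, 21.0], [537.2, -309.6, 21.0], [485.9, -330.2, 21.0]] [ 505.93659385 -302.5901183    21.        ] [np.float64(36.82075735679957), np.float64(53.37248188066209), np.float64(35.98310925387941), np.float64(55.294652708755315)]
[ 479.20617907 -284.20368943   30.        ]
[ 538.52304658 -271.12088063   30.        ]
```

View pics/c1.png

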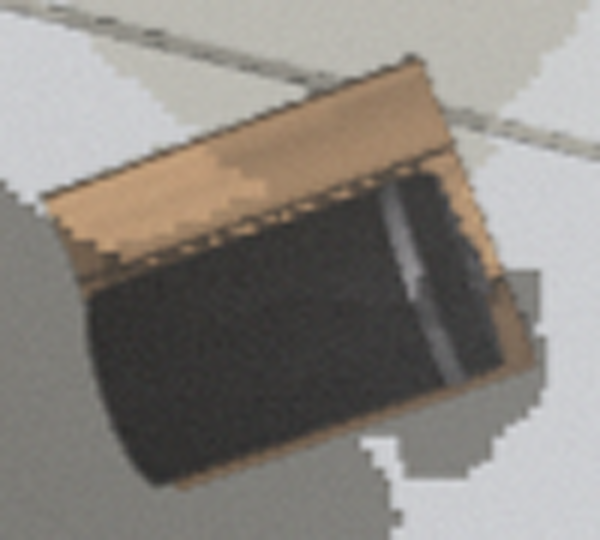

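The crop confirms a plain black cell of 34 mm diameter, with its axis about 21° from world x and a grey band at the right end (353,235). The nub end isn't clear yet. I'll compute the centre, then turn the hand so the camera looks from the band end.

```bash
python3 - <<'E'
from h import *
w=load('w1')
L=onz(w,295.9,254.6,23); R=onz(w,353.3,235,21); print(L,R,(L+R)/2,np.linalg.norm(R-L),np.degrees(np.arctan2(*(R-L)[1::-1])))
for u,v in [(282,222.5),(345,199.5),(364,251)]: print('rest',onz(w,u,v,4))
E
```

```text
[ 484.56050914 -310.1864863    23.        ] [ 540.27088555 -290.11014529   21.        ] [ 512.41569735 -300.1483158    22.        ] 59.25120680495587 19.81763466857509
rest [ 469.80258177 -283.97394461    4.        ]
rest [ 532.67775089 -259.57531769    4.        ]
rest [ 553.82353997 -315.65613815    4.        ]
```

Request:
carry_out --pt "-0.028 0.001 0.03" --pt "-0.0275 0.001 0.032" --pt "0 0 0" --pt "0 0 0" --pt "0 0 0" --pt "0 0 0" --pt "0 0 0" --pt "0 0 0" --pt "0 0 0" --pt "0 0 0" --pt "0 0 0" --pt "0 0 0" --twist '[0,0,0.15,0.15,0.15,0.15,0.15,0.15,0.15,0.154,0,0]' --fingers '[-1,-1,-1,-1,-1,-1,-1,-1,-1,-1,-1,-1]'

```text
t: 2.58
position: [512.3, -299.9, 120.6]
eef_rot: [[0.932, 0.362, 0.0], [0.362, -0.932, -0.0], [0.0, 0.0, -1.0]]
force: [1.1, 0.2, 0.4]
opening: 0.998
gripper_force: 0.0
```

```bash
python3 - <<'E'
from h import *
w=grab('wrist','w2'); print(w['s']['position'],w['s']['joint_positions'],w['s']['eef_rot'].round(3),w['s']['t']); 
for p in [(512,-300,21),(540,-289,21),(484,-311,21)]: print(proj(w,p))
E
```

```text
[ 512.29258228 -299.85671789  120.57583179] [-7.28840351e-01  5.64554151e-01  1.35534837e+00  5.24811009e-05
  1.22139635e+00  4.71238863e-01] [[ 0.932  0.362  0.   ]
 [ 0.362 -0.932 -0.   ]
 [ 0.     0.    -1.   ]] 2.575
[321.69668836 210.82211538]
[321.65438906 171.08421241]
[321.73578302 247.54942825]
```

View pics/w2.png

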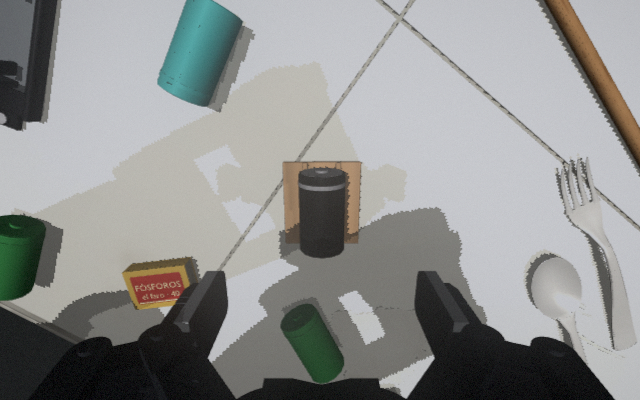

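The wrist view shows the steel nub at the top end (321,173) and the cell centred at u≈321, aligned with the hand. So the nub is on the tool's +x side. Descending to grip.

Request:
carry_out --pt "-0.003 0 0.03" --pt "0 0 0.03" --pt "0 0 0.025" --pt "0 0 0.0135" --pt "0 0 0" --pt "0 0 0" --pt "0 0 0" --pt "0 0 0" --pt "0 0 0" --pt "0 0 0" --pt "0 0 0" --pt "0 0 0" --twist '[0,0,0,0,0,0,0,0,0,0,0,0]' --fingers '[-1,-1,-1,-1,-1,0.3,0.5,0.7,0.7,0.7,0.7,0.7]' --newtons 20

```text
t: 4.12
position: [509.4, -301.7, 22.5]
eef_rot: [[0.933, 0.359, 0.001], [0.359, -0.933, -0.001], [0.0, 0.001, -1.0]]
force: [-1.2, 0.8, 5.7]
opening: 0.393
gripper_force: 20.6
```

```bash
python3 - <<'E'
from h import *
s=ctrl.get_state(); print({k:np.round(s[k],3).tolist() for k in ['t','position','force','ft_torque','gripper_force','opening']},ctrl.tip_reach)
E
```

```text
{'t': 4.125, 'position': [509.384, -301.743, 22.543], 'force': [-1.183, 0.843, 5.703], 'ft_torque': [0.127, 0.125, 0.043], 'gripper_force': 20.564, 'opening': 0.393} 11.0
```

Request:
carry_out --pt "0 0 -0.018" --pt "0 0 -0.02" --pt "0.003 0.041 0" --pt "0 0 0" --pt "0 0 0" --pt "0 0 0" --pt "0 0 0" --pt "0 0 0" --pt "0 0 0" --pt "0 0 0" --pt "0 0 0" --pt "0 0 0" --pt "0 0 0" --pt "0 0 0" --twist '[0,0,0,-0.157,-0.157,-0.157,-0.157,-0.157,-0.157,-0.157,-0.157,-0.157,-0.157,0]' --fingers '[0.7,0.7,0.7,0.7,0.7,0.7,0.7,0.7,0.7,0.7,0.7,0.7,0.7,0.7]'

```text
t: 5.88
position: [526.6, -338.6, 59.5]
eef_rot: [[-0.357, 0.934, -0.0], [0.934, 0.357, 0.0], [0.001, -0.0, -1.0]]
force: [-0.4, 0.1, -1.2]
opening: 0.387
gripper_force: 20.5
```

```bash
python3 - <<'E'
from h import *
w=grab('wrist','w3'); s=w['s']; print({k:np.round(s[k],3).tolist() for k in ['t','position','force','ft_torque','gripper_force','opening','joint_positions']})
g=w['img'][130:330,200:450,::-1]; cv2.imwrite('pics/c3.png',cv2.resize(g,None,fx=3,fy=3,interpolation=cv2.INTER_CUBIC))
E
```

```text
{'t': 5.875, 'position': [526.559, -338.641, 59.544], 'force': [-0.381, 0.062, -1.226], 'ft_torque': [-0.041, -0.048, -0.002], 'gripper_force': 20.494, 'opening': 0.387, 'joint_positions': [-0.76, 0.684, 1.318, 0.0, 1.14, -1.125]}
```

View pics/c3.png

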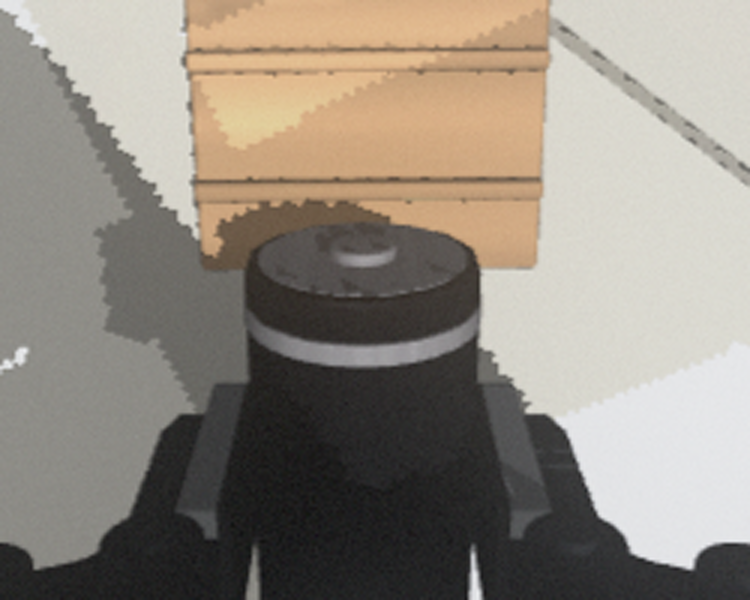

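The crop shows the cell held straight, nub forward at full-image (321,212). The rest's near rail is at row ≈193.

```bash
python3 - <<'E'
from h import *
w=load('w3'); T=np.array([526.559,-338.641,59.5]); n=np.array([-.357,.934,0])
for l,u,v,z in [('railtop',323,194,7),('railfar',323,151,7),('nub',321,211.7,58),('restedge',323,219,4)]:
    print(l,(onz(w,u,v,z)-T)@n)
E
```

```text
railtop 28.63047300985399
railfar 53.639349888279376
nub 35.972035696259425
restedge 11.908613104817071
```

Request:
carry_out --pt "0 0 0.016" --pt "0 0 0.015" --pt "0 0 0.001" --pt "0 0 0.001" --pt "0 0 0.001" --pt "0 0 0.001" --pt "0 0 0.001" --pt "0 0 0" --twist '[0,0,0,0,0,0,0,0]' --fingers '[0.7,0.7,0.7,0.7,0.7,0.7,0.7,0.7]'

```text
t: 6.92
position: [526.9, -339.2, 24.6]
eef_rot: [[-0.358, 0.934, 0.001], [0.934, 0.358, -0.001], [-0.001, 0.001, -1.0]]
force: [-0.8, -0.4, 4.6]
opening: 0.386
gripper_force: 21.1
```

Request:
carry_out --pt "0 0 0.001" --pt "0 0 0.001" --pt "0 0 0.001" --pt "0 0 0" --twist '[0,0,0,0]' --fingers '[0.7,0.7,0.7,0.7]'

```text
t: 7.42
position: [527.4, -340.2, 22.3]
eef_rot: [[-0.358, 0.934, 0.003], [0.934, 0.358, -0.004], [-0.004, 0.001, -1.0]]
force: [-0.4, -3.9, 6.5]
opening: 0.391
gripper_force: 21.5
```

Request:
carry_out --pt "0 0 0.001" --pt "0 0 0" --pt "0 0 -0.02" --pt "0 0 -0.02" --pt "0 0 0" --twist '[0,0,0,0,0]' --fingers '[0.7,0.7,0.7,0.7,0.7]'

```text
t: 8.05
position: [527.2, -339.2, 60.9]
eef_rot: [[-0.358, 0.934, 0.002], [0.934, 0.358, -0.002], [-0.002, 0.001, -1.0]]
force: [-0.6, -0.2, -2.0]
opening: 0.388
gripper_force: 20.8
```

```bash
python3 - <<'E'
from h import *
w=grab('wrist','w4'); s=w['s']; print({k:np.round(s[k],3).tolist() for k in ['t','position','force','ft_torque','gripper_force','opening']})
o=load('w3')['img']
g=np.hstack([o[130:330,255:385],w['img'][130:330,255:385]])[:,:,::-1]; cv2.imwrite('pics/c4.png',cv2.resize(g,None,fx=2.9,fy=2.9,interpolation=cv2.INTER_CUBIC))
E
```

```text
{'t': 8.05, 'position': [527.16, -339.163, 60.944], 'force': [-0.595, -0.181, -1.969], 'ft_torque': [-0.009, 0.032, -0.046], 'gripper_force': 20.833, 'opening': 0.388}
```

View pics/c4.png

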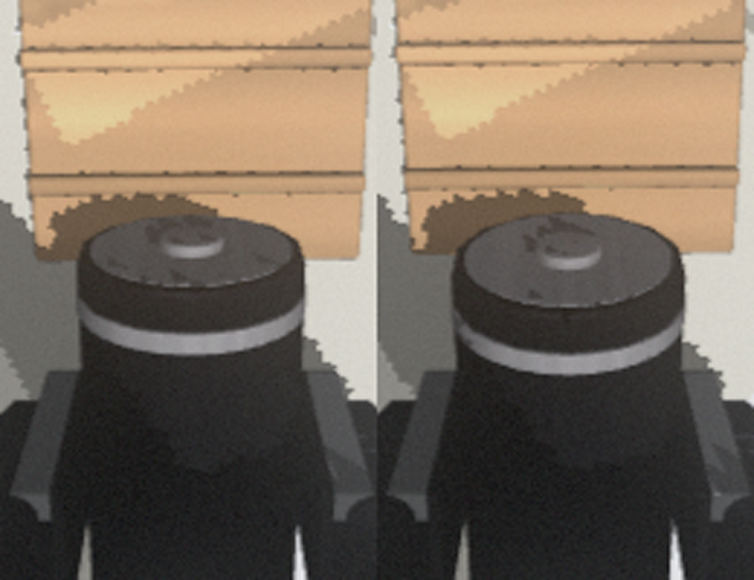

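The right half of the crop shows the cell now tilted nub-up by about 5°, with the rest unmoved. Next I raise it and go over the box.

Request:
carry_out --pt "0 0 -0.04" --pt "0 0 -0.04" --pt "0.04 0.03 0" --pt "0.04 0.03 0" --pt "0.04 0.03 0" --pt "0.04 0.03 0" --pt "0.04 0.03 0" --pt "0.04 0.03 0" --pt "0 0 0" --pt "0 0 0" --pt "0 0 0" --pt "0 0 0" --pt "0 0 0" --pt "0 0 0" --pt "0 0 0" --pt "0 0 0" --pt "0 0 0" --twist '[0,0,0,0,0,0,0,0,-0.15,-0.15,-0.15,-0.15,-0.15,-0.15,-0.15,-0.155,0]' --fingers '[0.7,0.7,0.7,0.7,0.7,0.7,0.7,0.7,0.7,0.7,0.7,0.7,0.7,0.7,0.7,0.7,0.7]'

```text
t: 10.22
position: [608.5, -50.1, 138.6]
eef_rot: [[-1.0, 0.001, -0.002], [0.001, 1.0, 0.001], [0.002, 0.001, -1.0]]
force: [0.2, -0.6, -1.3]
opening: 0.39
gripper_force: 20.8
```

```bash
python3 - <<'E'
from h import *
w=grab('wrist','w5'); s=w['s']; print({k:np.round(s[k],3).tolist() for k in ['t','position','force','gripper_force','opening','joint_positions','eef_rot']})
g=w['img'][0:330,180:470,::-1]; cv2.imwrite('pics/c5.png',cv2.resize(g,None,fx=1.8,fy=1.8,interpolation=cv2.INTER_CUBIC))
E
```

```text
{'t': 10.225, 'position': [608.483, -50.114, 138.594], 'force': [0.224, -0.626, -1.293], 'gripper_force': 20.793, 'opening': 0.39, 'joint_positions': [-0.276, 0.573, 1.279, 0.0, 1.292, -1.845], 'eef_rot': [[-1.0, 0.001, -0.002], [0.001, 1.0, 0.001], [0.002, 0.001, -1.0]]}
```

View pics/c5.png

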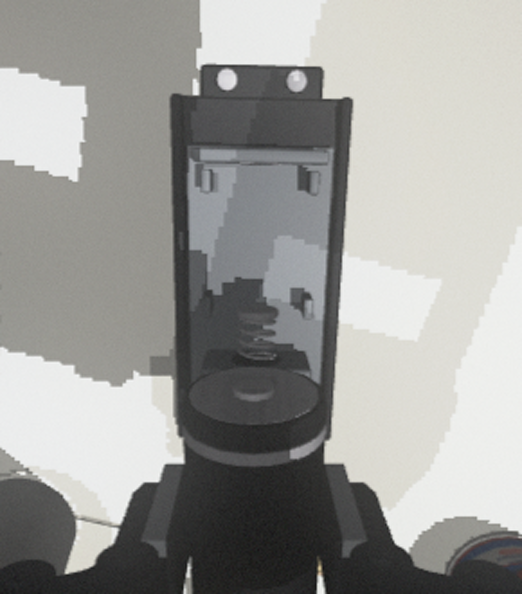

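The crop shows the box in line ahead of the cell: contact wall at crop v≈160, coil at (258,310–360), rails at u≈176 and 345. Now to compute the geometry.

```bash
python3 - <<'E'
from h import *
w=load('w5'); f=lambda x,y,z: onz(w,180+x/1.8,y/1.8,z).round(1)
for l,p in dict(wallL=(190,162,32),wallR=(329,164,32),pad=(258,308,35),scrL=(227,79,6),scrR=(297,80,6),railL1=(172,97,12),railL2=(180,435,12),railR1=(352,97,12),railR2=(331,437,12),nub=(253,388,140),chL=(202,185,24),chR=(318,185,24)).items(): print(l,f(*p))
# edge refine: column profile over wall and pad
g=cv2.cvtColor(w['img'],cv2.COLOR_RGB2GRAY)
print(g[78:98,310],g[78:98,335]); print(g[160:182,323])
E
```

```text
wallL [521.6 -73.6  32. ]
wallR [522.3 -21.   32. ]
pad [577.2 -47.7  35. ]
scrL [489.8 -60.3   6. ]
scrR [490.1 -32.1   6. ]
railL1 [497.  -81.9  12. ]
railL2 [644.  -84.5  12. ]
railR1 [497.  -10.5  12. ]
railR2 [645.  -12.6  12. ]
nub [572.7 -49.7 140. ]
chL [530.1 -70.   24. ]
chR [530.  -24.1  24. ]
[ 81  81  64  75  89 132 153 156 157 151 131 112  89 134 138 159 160 159
 156 158] [ 74  73  73  60  82 102 129 129 133 138 139 129  99 138 138 138 138 136
 137 136]
[72 73 72 75 69 76 88 90 68 71 69 68 68 73 81 89 90 89 81 89 81 72]
```

Request:
carry_out --pt "0.031 0.0014 0" --pt "0.0315 0.0013 0" --pt "0 0 0.03" --pt "0 0 0.03" --pt "0 0 0.017" --pt "0 0 0.0096" --pt "0 0 0" --pt "0 0 0" --twist '[0,0,0.013,0,0,0,0,0]' --fingers '[0.7,0.7,0.7,0.7,0.7,0.7,0.7,0.7]'

```text
t: 11.28
position: [546.7, -47.7, 53.8]
eef_rot: [[-1.0, 0.013, 0.001], [0.013, 1.0, -0.0], [-0.001, -0.0, -1.0]]
force: [0.7, -0.8, -2.2]
opening: 0.39
gripper_force: 20.8
```

```bash
python3 - <<'E'
from h import *
w=grab('wrist','w6'); s=w['s']; print({k:np.round(s[k],3).tolist() for k in ['t','position','force','eef_rot']})
d=grab('side','s6'); e=grab('scene','e6')
a=cv2.resize(w['img'][90:330,180:470],(580,480),interpolation=cv2.INTER_CUBIC)
b=[cv2.resize(x['img'][v-36:v+36,u-33:u+33],(220,240),interpolation=cv2.INTER_CUBIC) for x,(u,v) in [(d,(309,200)),(e,(332,206))]]
cv2.imwrite('pics/c6.png',np.hstack([a,np.vstack(b)])[:,:,::-1])
E
```

```text
{'t': 11.275, 'position': [546.723, -47.652, 53.823], 'force': [0.688, -0.773, -2.198], 'eef_rot': [[-1.0, 0.013, 0.001], [0.013, 1.0, -0.0], [-0.001, -0.0, -1.0]]}
```

View pics/c6.png

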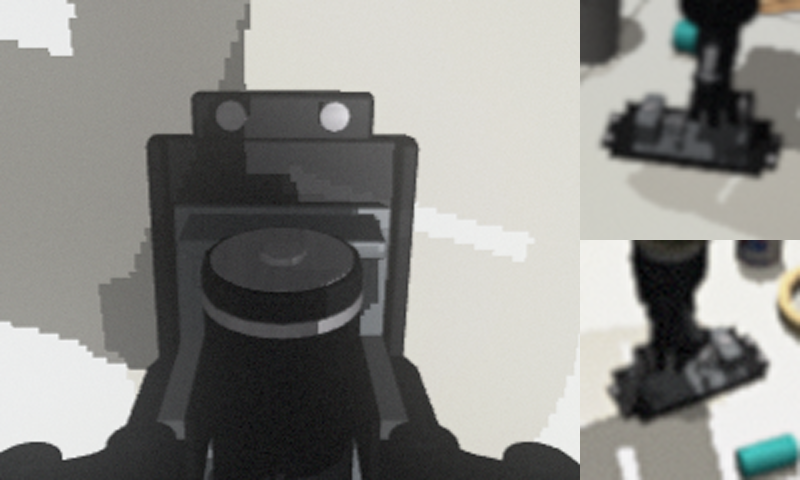

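The crop shows the nub (crop 283,248) centred between the wall edges (178 and 387), above the contact wall. I lower it a little and then feel for the pad.

Request:
carry_out --pt "0 0 0.002" --pt "0 0 0.0022" --pt "0 0 0" --pt "-0.001 0 0" --pt "-0.001 0 0" --pt "-0.001 0 0" --pt "-0.001 0 0" --pt "0 0 0" --twist '[0,0,0,0,0,0,0,0]' --fingers '[0.7,0.7,0.7,0.7,0.7,0.7,0.7,0.7]'

```text
t: 12.42
position: [550.5, -47.6, 49.0]
eef_rot: [[-1.0, 0.013, 0.0], [0.013, 1.0, -0.0], [-0.0, -0.0, -1.0]]
force: [-0.5, 0.1, -0.5]
opening: 0.387
gripper_force: 20.8
```

Request:
carry_out --pt "-0.001 0 0" --pt "-0.001 0 0" --pt "-0.001 0 0" --pt "0 0 0" --twist '[0,0,0,0]' --fingers '[0.7,0.7,0.7,0.7]'

```text
t: 12.92
position: [553.4, -47.7, 49.0]
eef_rot: [[-1.0, 0.013, 0.0], [0.013, 1.0, -0.0], [-0.0, -0.0, -1.0]]
force: [0.2, 0.0, -1.9]
opening: 0.39
gripper_force: 20.8
```

Request:
carry_out --pt "-0.001 0 0" --pt "-0.001 0 0" --pt "0 0 0" --twist '[0,0,0]' --fingers '[0.7,0.7,0.7]'

```text
t: 13.3
position: [555.4, -47.7, 49.0]
eef_rot: [[-1.0, 0.013, -0.0], [0.013, 1.0, 0.0], [0.0, 0.0, -1.0]]
force: [0.2, -0.4, -1.4]
opening: 0.388
gripper_force: 20.8
```

Request:
carry_out --pt "-0.001 0 0" --pt "0 0 0" --twist '[0,0]' --fingers '[0.7,0.7]'

```text
t: 13.55
position: [556.1, -47.7, 49.0]
eef_rot: [[-1.0, 0.013, -0.001], [0.013, 1.0, 0.0], [0.001, 0.0, -1.0]]
force: [-1.4, 0.2, 0.5]
opening: 0.392
gripper_force: 20.9
```

Request:
carry_out --pt "-0.001 0 0" --pt "0 0 0" --twist '[0,0]' --fingers '[0.7,0.7]'

```text
t: 13.8
position: [557.2, -47.7, 49.0]
eef_rot: [[-1.0, 0.013, -0.0], [0.013, 1.0, 0.0], [0.0, 0.0, -1.0]]
force: [-3.2, -0.6, -0.4]
opening: 0.387
gripper_force: 20.9
```

Request:
carry_out --pt "-0.001 0 0" --pt "0 0 0" --twist '[0,0]' --fingers '[0.7,0.7]'

```text
t: 14.05
position: [558.3, -47.7, 49.0]
eef_rot: [[-1.0, 0.013, -0.0], [0.013, 1.0, 0.0], [0.0, 0.0, -1.0]]
force: [-3.3, -0.4, 0.8]
opening: 0.393
gripper_force: 20.9
```

Contact came at TCP x≈556, which puts the pad at about 582 and the carrier near its +14 limit. Pressing to about 5.5 mm.

Request:
carry_out --pt "-0.001 0 0" --pt "-0.001 0 0" --pt "-0.001 0 0" --pt "-0.0003 0 0" --pt "0 0 0" --twist '[0,0,0,0,0]' --fingers '[0.7,0.7,0.7,0.7,0.7]'

```text
t: 14.68
position: [561.6, -47.8, 49.0]
eef_rot: [[-1.0, 0.013, -0.0], [0.013, 1.0, 0.0], [0.0, 0.0, -1.0]]
force: [-5.3, -0.7, 1.0]
opening: 0.386
gripper_force: 20.9
```

```bash
python3 - <<'E'
from h import *
f=[]
w=grab('wrist','w7'); s=w['s']; print({k:np.round(s[k],2).tolist() for k in ['t','position','force','ft_torque']})
a=cv2.resize(w['img'][90:330,180:470],(580,480),interpolation=cv2.INTER_CUBIC)
cv2.imwrite('pics/c7.png',a[:,:,::-1])
# ellipse of cell end face: tip position
for z in (50,51): print(onz(w,321.5,214,z))
E
```

```text
{'t': 14.68, 'position': [561.58, -47.78, 48.98], 'force': [-5.33, -0.68, 1.05], 'ft_torque': [-0.11, 0.74, 0.04]}
[525.23837961 -46.55245614  50.        ]
[524.87158842 -46.55022725  51.        ]
```

View pics/c7.png

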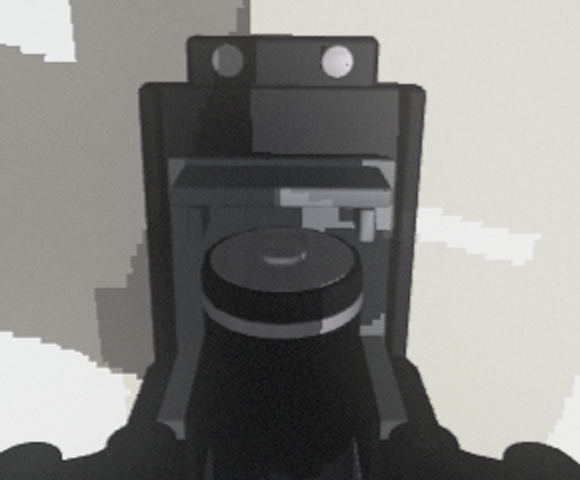

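The crop shows the wall's face edge at v≈205 and the cell's end face behind it, clear of the wall. Lowering now.

Request:
carry_out --pt "0 0 0.0015" --pt "0 0 0.0015" --pt "0 0 0.0015" --pt "0 0 0.0015" --pt "0 0 0" --twist '[0,0,0,0,0]' --fingers '[0.7,0.7,0.7,0.7,0.7]'

```text
t: 15.35
position: [561.6, -47.7, 42.9]
eef_rot: [[-1.0, 0.013, -0.0], [0.013, 1.0, 0.0], [0.0, 0.0, -1.0]]
force: [-5.1, 0.3, 1.6]
opening: 0.389
gripper_force: 21.1
```

Request:
carry_out --pt "0 0 0.0015" --pt "0 0 0.0015" --pt "0 0 0.001" --pt "0 0 0" --twist '[0,0,0,0]' --fingers '[0.7,0.7,0.7,0.7]'

```text
t: 15.85
position: [561.6, -47.7, 38.9]
eef_rot: [[-1.0, 0.013, -0.0], [0.013, 1.0, 0.0], [0.0, 0.0, -1.0]]
force: [-4.2, -0.9, 2.2]
opening: 0.385
gripper_force: 21.1
```

Request:
carry_out --pt "-0.0005 0 0" --pt "0 0 0.001" --pt "0 0 0.001" --pt "0 0 0.001" --pt "0 0 0.001" --pt "0 0 0" --twist '[0,0,0,0,0,0]' --fingers '[0.7,0.7,0.7,0.7,0.7,0.7]'

```text
t: 16.6
position: [562.1, -47.8, 35.0]
eef_rot: [[-1.0, 0.013, -0.0], [0.013, 1.0, 0.0], [0.0, 0.0, -1.0]]
force: [-5.8, -0.2, 2.7]
opening: 0.39
gripper_force: 21.1
```

Request:
carry_out --pt "0 0 0.001" --pt "0 0 0.001" --pt "0 0 0.001" --pt "0 0 0" --twist '[0,0,0,0]' --fingers '[0.7,0.7,0.7,0.7]'

```text
t: 17.1
position: [562.1, -47.8, 32.0]
eef_rot: [[-1.0, 0.013, -0.0], [0.013, 1.0, 0.0], [0.0, 0.0, -1.0]]
force: [-5.8, -0.5, 2.9]
opening: 0.39
gripper_force: 21.2
```

Request:
carry_out --pt "0 0 0.001" --pt "0 0 0.0005" --pt "0 0 0" --twist '[0,0,0]' --fingers '[0.7,0.7,0.7]'

```text
t: 17.48
position: [562.1, -47.7, 30.5]
eef_rot: [[-1.0, 0.013, -0.0], [0.013, 1.0, 0.0], [0.0, 0.0, -1.0]]
force: [-4.7, -0.1, 2.7]
opening: 0.39
gripper_force: 21.2
```

```bash
python3 - <<'E'
from h import *
w=grab('wrist','w8'); s=w['s']; print({k:np.round(s[k],2).tolist() for k in ['t','position','force','ft_torque']})
g=w['img']; g=g[100:300,220:420]; g=np.clip(g.astype(float)*1.8,0,255).astype(np.uint8)
cv2.imwrite('pics/c8.png',cv2.resize(g[:,:,::-1],None,fx=3,fy=3,interpolation=cv2.INTER_CUBIC))
E
```

```text
{'t': 17.48, 'position': [562.09, -47.74, 30.52], 'force': [-4.74, -0.11, 2.66], 'ft_torque': [0.0, 0.72, 0.04]}
```

I've used up (in fact overrun) the picture allowance, so I carry on by force readings and numbers alone. Lowering gently, letting the floor level the cell in the grip.

Request:
carry_out --pt "0 0 0.0005" --pt "0 0 0.0005" --pt "0 0 0" --twist '[0,0,0]' --fingers '[0.7,0.7,0.7]'

```text
t: 17.9
position: [562.1, -47.8, 29.5]
eef_rot: [[-1.0, 0.013, -0.0], [0.013, 1.0, 0.0], [0.0, 0.0, -1.0]]
force: [-6.0, -0.3, 2.8]
opening: 0.386
gripper_force: 21.2
```

Request:
carry_out --pt "0 0 0.0005" --pt "0 0 0.0005" --pt "0 0 0" --twist '[0,0,0]' --fingers '[0.7,0.7,0.7]'

```text
t: 18.27
position: [562.1, -47.8, 28.6]
eef_rot: [[-1.0, 0.013, -0.0], [0.013, 1.0, 0.0], [0.0, 0.0, -1.0]]
force: [-7.0, -0.4, 3.7]
opening: 0.392
gripper_force: 21.3
```

Request:
carry_out --pt "0.0005 0 0.0005" --pt "0 0 0.0005" --pt "0 0 0" --twist '[0,0,0]' --fingers '[0.7,0.7,0.7]'

```text
t: 18.65
position: [561.8, -47.7, 27.8]
eef_rot: [[-1.0, 0.013, 0.0], [0.013, 1.0, -0.0], [-0.0, -0.0, -1.0]]
force: [-5.5, 0.2, 4.0]
opening: 0.39
gripper_force: 21.4
```

```bash
python3 - <<'E'
from h import *
# face ellipse aspect -> tilt; compare w3 (level), w4 (tilted), now, using dark/steel nub center row
w=grab('wrist','w9'); s=w['s']; print({k:np.round(s[k],2).tolist() for k in ['t','position','force','ft_torque']})
for t in ['w3','w4','w5','w7','w9']:
    g=cv2.cvtColor(load(t)['img'],cv2.COLOR_RGB2GRAY)
    print(t,g[196:256,306].tolist())
E
```

```text
{'t': 18.65, 'position': [561.76, -47.73, 27.78], 'force': [-5.5, 0.18, 3.96], 'ft_torque': [0.08, 0.72, -0.03]}
w3 [132, 83, 91, 93, 92, 92, 95, 93, 89, 80, 85, 79, 70, 72, 73, 72, 73, 72, 82, 80, 81, 80, 80, 80, 81, 84, 77, 82, 83, 76, 75, 91, 48, 45, 50, 52, 48, 47, 49, 50, 45, 48, 41, 46, 46, 44, 42, 60, 105, 142, 142, 142, 145, 140, 134, 76, 45, 44, 38, 42]
w4 [90, 92, 94, 91, 93, 93, 95, 90, 75, 77, 91, 90, 89, 90, 86, 70, 72, 76, 75, 77, 76, 87, 86, 89, 84, 86, 85, 86, 83, 85, 87, 83, 83, 84, 84, 84, 82, 88, 89, 42, 43, 47, 46, 46, 48, 41, 41, 45, 42, 40, 40, 41, 39, 45, 67, 121, 140, 140, 139, 137]
w5 [54, 59, 57, 57, 57, 54, 56, 54, 53, 63, 72, 70, 69, 71, 72, 71, 67, 68, 68, 69, 70, 69, 70, 69, 68, 71, 69, 69, 69, 69, 69, 70, 68, 67, 66, 67, 69, 69, 65, 44, 46, 49, 47, 49, 46, 45, 48, 45, 47, 46, 45, 44, 44, 46, 56, 82, 84, 87, 86, 85]
w7 [58, 59, 57, 63, 54, 62, 58, 55, 48, 50, 58, 60, 58, 60, 61, 59, 59, 55, 56, 57, 57, 57, 59, 56, 58, 58, 54, 63, 55, 57, 58, 60, 58, 58, 60, 58, 56, 57, 55, 28, 22, 26, 29, 25, 34, 23, 28, 23, 24, 32, 22, 26, 27, 28, 35, 67, 78, 76, 74, 78]
w9 [39, 50, 58, 58, 55, 55, 54, 57, 56, 52, 54, 54, 56, 59, 54, 55, 57, 56, 56, 57, 57, 60, 53, 58, 55, 57, 55, 57, 55, 59, 58, 54, 55, 55, 57, 31, 18, 18, 28, 31, 27, 26, 24, 27, 26, 25, 22, 19, 19, 19, 27, 54, 77, 80, 75, 78, 76, 73, 58, 16]
```

The cell is about half levelled and the nub is behind the wall. I finish levelling, then ease it forward to the contact while still gripped.

Request:
carry_out --pt "0 0 0.0004" --pt "0 0 0.0004" --pt "0 0 0" --twist '[0,0,0]' --fingers '[0.7,0.7,0.7]'

```text
t: 19.08
position: [561.6, -47.7, 27.1]
eef_rot: [[-1.0, 0.013, 0.0], [0.013, 1.0, 0.0], [-0.0, 0.0, -1.0]]
force: [-6.6, -0.1, 6.1]
opening: 0.39
gripper_force: 21.6
```

Request:
carry_out --pt "0 0 0.0004" --pt "0 0 0" --twist '[0,0]' --fingers '[0.7,0.7]'

```text
t: 19.32
position: [561.5, -47.7, 26.8]
eef_rot: [[-1.0, 0.013, -0.0], [0.013, 1.0, -0.0], [0.0, -0.0, -1.0]]
force: [-8.1, 0.7, 8.1]
opening: 0.387
gripper_force: 21.7
```

```bash
cat >> h.py <<'E'
def rows(t):
    w=grab('wrist',t); s=w['s']; print({k:np.round(s[k],2).tolist() for k in ['t','position','force','ft_torque','opening']})
    print(cv2.cvtColor(w['img'],cv2.COLOR_RGB2GRAY)[190:260,306].tolist())
E
python3 -c "
from h import *
rows('w10')"
```

```text
{'t': 19.32, 'position': [561.52, -47.68, 26.81], 'force': [-8.15, 0.71, 8.08], 'ft_torque': [0.1, 1.01, -0.0], 'opening': 0.39}
[40, 45, 41, 42, 37, 41, 38, 41, 47, 55, 59, 58, 58, 57, 54, 54, 55, 54, 53, 52, 57, 52, 53, 54, 56, 57, 53, 57, 57, 56, 55, 58, 58, 56, 57, 57, 54, 57, 50, 20, 25, 28, 29, 27, 29, 21, 26, 25, 27, 24, 18, 27, 22, 23, 36, 70, 78, 81, 76, 78, 79, 69, 41, 22, 23, 28, 26, 20, 17, 25]
```

Request:
carry_out --pt "0.0004 0 -0.0002" --pt "0.0004 0 0" --pt "0 0 0" --twist '[0,0,0]' --fingers '[0.7,0.7,0.7]'

```text
t: 19.75
position: [561.3, -47.7, 26.8]
eef_rot: [[-1.0, 0.013, 0.001], [0.013, 1.0, -0.0], [-0.001, -0.0, -1.0]]
force: [-2.2, 0.6, 5.0]
opening: 0.381
gripper_force: 21.5
```

Request:
carry_out --pt "0.0004 0 0" --pt "0.0003 0 0" --pt "0 0 0" --twist '[0,0,0]' --fingers '[0.7,0.7,0.7]'

```text
t: 20.12
position: [560.6, -47.8, 26.6]
eef_rot: [[-1.0, 0.013, 0.001], [0.013, 1.0, -0.0], [-0.001, -0.0, -1.0]]
force: [0.9, 1.3, 3.6]
opening: 0.39
gripper_force: 21.3
```

Request:
carry_out --pt "0.0002 0 0" --pt "0 0 0" --pt "0 0 0" --pt "0 0 0" --twist '[0,0,0,0]' --fingers '[0.7,0.1,0,-0.1]'

```text
t: 20.62
position: [559.8, -47.8, 26.3]
eef_rot: [[-1.0, 0.013, -0.001], [0.013, 1.0, -0.0], [0.001, -0.0, -1.0]]
force: [0.0, -0.3, 0.1]
opening: 0.546
gripper_force: 0.0
```

```bash
python3 -c "
from h import *
rows('w11')"
```

```text
{'t': 20.62, 'position': [559.8, -47.82, 26.31], 'force': [0.01, -0.33, 0.09], 'ft_torque': [-0.0, -0.04, -0.04], 'opening': 0.55}
[44, 45, 44, 44, 39, 42, 40, 41, 37, 42, 42, 41, 45, 51, 56, 57, 58, 55, 60, 56, 54, 55, 54, 51, 53, 55, 52, 53, 58, 53, 54, 57, 53, 54, 57, 55, 57, 29, 21, 23, 25, 30, 26, 26, 27, 23, 26, 31, 18, 23, 22, 21, 30, 49, 77, 78, 77, 77, 77, 75, 66, 22, 19, 21, 20, 28, 25, 23, 22, 25]
```

Released. I lift clear and measure the seating.

Request:
carry_out --pt "0 0 0" --pt "0 0 0" --pt "0 0 -0.02" --pt "0 0 -0.04" --pt "0 0 -0.04" --pt "-0.03 0 -0.01" --pt "0 0 0" --pt "0 0 0" --twist '[0,0,0,0,0,0,0,0]' --fingers '[-0.3,-0.4,-0.4,-0.4,-0.4,-0.4,-0.4,-0.4]'

```text
t: 21.68
position: [589.1, -47.9, 135.7]
eef_rot: [[-1.0, 0.013, -0.002], [0.013, 1.0, 0.0], [0.002, 0.0, -1.0]]
force: [-0.4, -0.7, -0.3]
opening: 0.696
gripper_force: 0.0
```

```bash
python3 - <<'E'
from h import *
w=grab('wrist','w12'); s=w['s']; print(s['t'],s['position'])
for l,P in dict(rimTop=(527,-47.2,43),flatTop=(587,-47.8,43),nub=(525,-47.2,26),wallTop=(525,-47.2,32)).items(): print(l,proj(w,P))
g=cv2.cvtColor(w['img'],cv2.COLOR_RGB2GRAY)
for u in (306,322): print(u,list(enumerate(g[60:240,u].tolist(),60)))
r=g[160]; print([int(x) for x in r[260:390]])
E
```

```text
21.675 [589.11902266 -47.9437277  135.70990424]
rimTop [320.09764899 129.24842518]
flatTop [320.23397316 214.00496486]
nub [320.11282133 123.98686349]
wallTop [320.09588025 124.72149254]
306 [(60, 230), (61, 230), (62, 230), (63, 229), (64, 216), (65, 69), (66, 77), (67, 83), (68, 77), (69, 109), (70, 164), (71, 182), (72, 206), (73, 220), (74, 198), (75, 174), (76, 144), (77, 91), (78, 85), (79, 85), (80, 85), (81, 82), (82, 66), (83, 72), (84, 86), (85, 85), (86, 85), (87, 85), (88, 83), (89, 81), (90, 78), (91, 81), (92, 81), (93, 82), (94, 77), (95, 81), (96, 81), (97, 77), (98, 76), (99, 78), (100, 80), (101, 80), (102, 80), (103, 77), (104, 76), (105, 76), (106, 74), (107, 55), (108, 66), (109, 89), (110, 85), (111, 62), (112, 70), (113, 106), (114, 124), (115, 124), (116, 122), (117, 126), (118, 124), (119, 101), (120, 65), (121, 66), (122, 67), (123, 69), (124, 58), (125, 46), (126, 44), (127, 44), (128, 44), (129, 41), (130, 47), (131, 44), (132, 49), (133, 69), (134, 127), (135, 129), (136, 131), (137, 123), (138, 78), (139, 45), (140, 39), (141, 44), (142, 43), (143, 46), 
[... 2915 characters left out ...]
(229, 70), (230, 68), (231, 89), (232, 108), (233, 125), (234, 126), (235, 126), (236, 116), (237, 88), (238, 151), (239, 179)]
[144, 144, 142, 142, 143, 143, 143, 146, 140, 141, 144, 141, 144, 108, 65, 52, 50, 51, 52, 46, 48, 51, 75, 86, 89, 86, 86, 84, 87, 88, 86, 88, 85, 72, 65, 66, 68, 68, 53, 41, 42, 36, 45, 40, 40, 46, 46, 41, 43, 42, 49, 47, 48, 49, 48, 50, 55, 54, 61, 58, 61, 65, 65, 68, 69, 67, 65, 59, 62, 57, 56, 55, 55, 55, 58, 58, 57, 55, 53, 54, 51, 54, 54, 63, 136, 158, 157, 157, 159, 160, 154, 157, 159, 158, 157, 157, 158, 160, 112, 69, 67, 69, 76, 80, 81, 81, 97, 210, 230, 231, 230, 230, 231, 233, 231, 232, 231, 232, 232, 231, 232, 232, 232, 231, 233, 232, 230, 231, 232, 232]
```

The relative rows (wall edge 119, nub steel 121, rim 125, flat end 209) match a level, seated cell: length 84 px against 85 predicted. I confirm the height at the nub end with a light touch of closed fingertips.

Request:
carry_out --pt "0.026 0 0.02" --pt "0.026 0 0.02" --pt "0 0 0.02" --pt "0 0 0.01" --pt "0 0 0.005" --pt "0 0 0.003" --pt "0 0 0.001" --pt "0 0 0" --twist '[0,0,0,0,0,0,0,0]' --fingers '[1,1,1,1,1,1,1,1]'

```text
t: 22.72
position: [538.1, -47.5, 57.8]
eef_rot: [[-1.0, 0.013, 0.0], [0.013, 1.0, -0.0], [-0.0, -0.0, -1.0]]
force: [-0.6, 0.3, 0.4]
opening: -0.002
gripper_force: 0.0
```

Request:
carry_out --pt "0 0 0.0005" --pt "0 0 0.0005" --pt "0 0 0" --twist '[0,0,0]' --fingers '[1,1,1]'

```text
t: 23.1
position: [537.9, -47.5, 56.5]
eef_rot: [[-1.0, 0.013, -0.0], [0.013, 1.0, 0.0], [0.0, 0.0, -1.0]]
force: [0.5, -0.1, 0.3]
opening: 0.002
gripper_force: 0.0
```

Request:
carry_out --pt "0 0 0.0005" --pt "0 0 0.0005" --pt "0 0 0" --twist '[0,0,0]' --fingers '[1,1,1]'

```text
t: 23.48
position: [538.0, -47.4, 55.5]
eef_rot: [[-1.0, 0.013, -0.0], [0.013, 1.0, 0.0], [0.0, 0.0, -1.0]]
force: [0.2, -1.1, 1.0]
opening: -0.0
gripper_force: 0.0
```

Request:
carry_out --pt "0 0 0.0005" --pt "0 0 0.0005" --pt "0 0 0" --twist '[0,0,0]' --fingers '[1,1,1]'

```text
t: 23.85
position: [537.9, -47.4, 54.5]
eef_rot: [[-1.0, 0.013, -0.0], [0.013, 1.0, 0.0], [0.0, 0.0, -1.0]]
force: [0.1, 0.5, 0.7]
opening: -0.003
gripper_force: 0.0
```

Request:
carry_out --pt "0 0 0.0005" --pt "0 0 0.0003" --pt "0 0 0" --twist '[0,0,0]' --fingers '[1,1,1]'

```text
t: 24.22
position: [538.0, -47.5, 54.0]
eef_rot: [[-1.0, 0.013, 0.0], [0.013, 1.0, -0.0], [-0.0, -0.0, -1.0]]
force: [-0.8, 0.0, 4.1]
opening: -0.0
gripper_force: 2.0
```

The touch at z≈54.1, less the 11 mm tip reach, puts the cell top at 43 mm, which is fully home at the nub end. I retract and hand in.

Request:
carry_out --pt "0 0 -0.01" --pt "0 0 -0.04" --pt "0 0 -0.05" --pt "0 0 -0.04" --pt "0 0 0" --pt "0 0 0" --twist '[0,0,0,0,0,0]' --fingers '[1,1,1,1,1,1]'

```text
t: 24.98
position: [537.5, -47.3, 193.2]
eef_rot: [[-1.0, 0.013, -0.001], [0.013, 1.0, 0.0], [0.001, 0.0, -1.0]]
force: [-0.3, 0.3, -1.1]
opening: -0.001
gripper_force: 0.0
```

```bash
python3 -c "
from h import *
s=ctrl.get_state(); print(s['t'],s['position'],np.abs(s['qvel']).max()); print(ctrl.hand_in())"
```

```text
24.975 [537.52252936 -47.30822591 193.16611004] 0.01819506126074039
the job is handed in; nothing more can be done
None
```

The big cell is in the box and the job was handed in at 25 s: camera rows match a level cell between spring and contact, and a light touch found the nub end fully home (top at 43 mm), but I viewed 13 pictures against the limit of 10 and pressed the cell on its own rest (about 8 N) to tilt it nub-up.

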